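# Clamp the cheese on the slicing board

### The arm

A 6-joint arm with a two-finger parallel gripper is mounted at the origin on a cart in front of the work surface, level with it; the furniture and walls round the work are solid. World frame = base frame: x ahead of the robot, y to its left, z up, the work surface at z = 0. Lengths are in m, angles in rad, forces in N, time in s.
With the tool pointing down it reaches from about 0.225 to 0.725 m from the base axis. Payload 3.1 kg.
Tool frame: the origin (TCP) lies between the finger pads; the fingertips stand tips_ahead ahead of it and the grasp point (between the pads) lies 11 mm behind it (tips_ahead is the distance from the TCP to the fingertips, in m); x points along the fingers, z is the direction in which the jaws open and shut, and the axes are right-handed (so a half turn about x gives the same grasp; the last joint's range is limited). The gripper opens to 85 mm and grips with 20 to 120 N. Pads are 22 mm wide; open, the fingers measure 114 mm over their backs; the gripper's body (76 mm by 85 mm) begins 54 mm behind the grasp point. The pads swing forward as they close: fully open they stand 13 mm farther back than shut.
Start: joints at [-1.357, 0.048, 0.099, 1.622, 0, 1.443], TCP at [0.176, -0.495, 0.218] pointing down, gripper open.
Joint ranges: [-2.91, 2.91], [-0.99, 1.94], [-1.21, 1.42], [-2.12, 2.29], [-1.49, 1.47], [-3.14, 3.14]. Speed limits (rad/s): [2.79, 2.79, 3.14, 3.14, 3.14, 3.14].

### API

Orientations are given as a rotation vector (axis times angle).
In Python, from plant import move_ptp, servo_line, goto_joints, gripper_to, dwell, ik, sense, read_camera, PlanningError, close_job, search_frame, tips_ahead gives the robot as it stands. The module is installed in compiled form; this text tells all that it offers. Calls block until the motion is done:
- move_ptp(position, orientation): joint-space move of the TCP to a pose.
- servo_line(position, vel=0.15, frame=None): straight line of the TCP; frame=None keeps the orientation; vel is the mean speed in m/s.
- goto_joints(angles): joint-space move.
- gripper_to(opening, strength=None): opening from 0.0 (shut) to 1.0 (fully open); strength is the grip in N (None keeps the last); returns when the fingers have stopped.
- dwell(seconds).
- ik(position, orientation): joint angles nearest the present ones, or None.
- sense(): the state.
- read_camera(name): name is "scene" or "top"; returns a dict with "pixels" (420x560x3 uint8, red, green, blue), "fx", "fy", "cx", "cy" (pixels), "distortion" ([k1, k2, p1, p2, k3] as OpenCV has them; the pictures are not rectified), "R" (3x3) and "t" (3): a world point X has camera coordinates R X + t. Camera axes: x right, y down, z forward; pixel columns grow to the right and rows downward; lengths in m; the calibration is good to about 2 mm. A picture is of the moment at which its call begins. There is no depth.
A pose or a line that the arm cannot do raises PlanningError and nothing moves.
- close_job(): hands the job in, once; it reports no verdict.
Trained networks look in a picture, given as the dict that the camera call returned (one of the last four; its "shot" number tells which), for a name from the list of things; names that differ only in an ending like _2 or _b are one class to them, and where a whole thing is asked for, a point or a joint stands for the part that bears it (a point fixed in the world has none). Each returns a list of dicts, best first, with "confidence" (0 to 1); they miss things now and then, are a little off and sometimes report something else, mostly with a low value. They report only what shows in the picture. A call takes as long as a camera call.
- search_frame(picture, label): "xy" ([column, row] in pixels, amid what is visible of it).
The state is a dict: "t": time; "q": joint angles; "joint_velocities": joint speeds; "joint_torque": joint torques, N m; "tcp_pos": TCP position; "tcp_rot": TCP orientation; "ft_force": force on the tool from outside, world axes, zero at the start; "torque": the same for the moment, N m; "opening": opening from 0.0 (shut) to 1.0 (fully open).
Only numpy, scipy, OpenCV 4.12 (cv2) and the standard library are available. Lean on these libraries where they do the work, as an engineer would, in place of code of your own. Each camera call takes 0.05 s, during which the arm holds its last target.

### The job

Set the block of cheese from its slate tray upright on the slicing board, lengthwise between the fence and the swinging bar, and let go of it. Then push the bar round by its free end so that its jaw slides the cheese over until it lies flat against the fence; press it home there for a moment, firmly enough to hold it for slicing but gently enough not to dent the cheese, then draw back so that the bar stays closed, gripping it. Leave the other things on the worktop where they are.

Things in the scene. Friction and masses are not known exactly. Their poses are not given: they have to be found in the camera images.
- board: Fixed pale wooden slicing board, 330 (x) x 250 (y) mm, upper face 20 mm above its origin. Origin at the centre of its underside; x along its length, away from the robot, y to the left, towards the fence. Its yaw and place vary.
- fence: Wooden ledge fixed along the board's left side, 290 x 18 mm, 34 mm high above the board. Origin at the middle of its foot, on the board's face; axes as the board's. Its inner face, against which the cheese must lie, is 9 mm to the right (-y) of this origin: 90 mm left of the board's centre line.
- swing_bar: Steel bar, 262 x 18 x 12 mm, 9 mm above the board, that swings level about the pin. Origin on the pin axis at its underside; x from free end to pin. Its yaw less the board's is 0 when parallel to the fence and grows as the free end swings right; starts at 0.8 to 1.0, limits -0.15 and 1.1. Stiff pin (0.35 N m): stays and grips where left. Clamped: about 0 +-0.05, where the uneven cheese stops it, so feel for it.
- pin (a point): Top of the bar's pin, fixed on the board 130 mm beyond the board's centre and 3 mm right of its centre line, 49 mm above the worktop.
- post (a point): Centre of the top of the upright round wooden post on the bar's free end, 240 mm from the pin. 18 to 20 mm across, 44 mm tall above the bar: its foot is 41 mm, its top 85 mm above the worktop. Push it here towards the fence, square to the bar.
- nose (a point): Tip of the round nose (radius 12 mm) of the black jaw on the bar's fence side: 145 mm from the pin, 30 mm off the bar's centre line, jaw 25 to 49 mm above the worktop. Bar parallel: 15 mm nearer than the board's centre, 27 mm left of its centre line. 1 N at the post, beyond 1.5 N lost in the pin, gives 1.7 N here. 8 N here, cheese on the fence, seats it; over 25 N dents it.
- cheese: Loose block of hard cheese, about 63 (x) x 168 (y) x 49 (z) mm, 0.2 to 0.3 kg, sides uneven by 2 mm. Origin at the centre of its underside. Grasp it across its sides, near the middle. On the board its middle should be about opposite the nose's closed place, long axis along the fence; set down some 35 mm off the fence there is room for fingers, and the jaw pushes it the rest.
- tray: Flat black slate tray, 340 (x) x 200 (y) x 9 mm, fixed; the cheese lies on it lengthwise, 9 mm above the worktop. Origin at the centre of its underside.
- salt: Small wooden salt bowl, 71 mm across, 23 mm high, on the far left part of the tray; leave it alone. Origin at the centre of its underside.
- mill: White and grey shaker, 44 mm across, 90 mm high, on the far right part of the tray; leave it alone. Origin at the centre of its underside.
- tumbler: White ceramic tumbler with blue streaks, 74 mm across, 66 mm high, on the right; leave it alone. Origin at the centre of its underside.
- pepper: Red sweet pepper, about 58 mm across, 63 mm high, on the right; leave it alone. Origin at its underside.

How it is judged:
On the way, in this order (a step that is already met when the one before it is completed fails the run):
1. the cheese stands on the board, let go, with the bar still open (z of cheese in the frame of board between 0.014 and 0.025 m and angle between cheese's own z axis and vertical below 0.1 rad and contact force between the fingers and cheese below 0.1 N and y of post in the frame of board below -0.075 m), for 0.2 s.
2. the bar's jaw presses the cheese against the fence with at least 8 N, the fingers off the cheese (z of cheese in the frame of board between 0.014 and 0.025 m and angle between cheese's own z axis and vertical below 0.1 rad and contact force between swing_bar and cheese above 8 N and contact force between fence and cheese above 4 N and contact force between the fingers and cheese below 0.1 N), for 0.2 s.
At the end, for the whole second after the job is handed in: The cheese stands upright on the board, flat against the fence (gap under about 3 mm, its long axis within 0.06 rad of the board's), at rest; the bar is left closed (nose 57 to 65.5 mm from the fence's inner face), its jaw still bearing on the cheese (over 0.3 N) (z of cheese in the frame of board between 0.014 and 0.025 m and angle between cheese's own z axis and vertical below 0.1 rad and y of cheese in the frame of fence above -0.043 m and angle between the y axis of cheese and the x axis of board, either way round below 0.06 rad and y of nose in the frame of fence between -0.0745 and -0.066 m and contact force between swing_bar and cheese above 0.3 N and linear speed of cheese below 0.01 m/s); the robot touches nothing.
It fails at once if the jaw presses the cheese with more than 25 N (contact force between swing_bar and cheese above 25 N).
It fails at once if the salt is moved by more than 20 mm (distance of salt from where it was at the start of the episode above 0.02 m).
It fails at once if the mill is moved by more than 20 mm (distance of mill from where it was at the start of the episode above 0.02 m).
It fails at once if the tumbler is moved by more than 20 mm (distance of tumbler from where it was at the start of the episode above 0.02 m).
It fails at once if the pepper is moved by more than 20 mm (distance of pepper from where it was at the start of the episode above 0.02 m).
It also fails if it takes over 72 s, if anything falls off the work surface, if the arm or the gripper's body presses on something with over 40 N, if the wrist force passes 120 N, or if a joint passes its speed limit or range.

## Working session

There is one attempt and no reset: what is moved stays moved. The work goes in short steps, each a Python script; the robot and the scene stay as the last script left them, time stands still between calls to the robot, and variables do not carry over. Pictures are saved under pics/ and viewed, and the job is handed in when it is done.

```bash
mkdir -p pics
python3 - <<'E'
from plant import *
import cv2,numpy as np
s=sense();print({k:np.round(v,3) for k,v in s.items()},tips_ahead)
for n in("scene","top"):
    p=read_camera(n);cv2.imwrite(f"pics/{n}0.png",p["pixels"][:,:,::-1])
    print(n,p["fx"],p["cx"],p["cy"],p["distortion"],np.round(p["R"],3).tolist(),np.round(p["t"],3),"cam",np.round(-np.array(p["R"]).T@p["t"],3))
    for l in["board","fence","swing_bar","pin","post","nose","cheese","tray","salt","mill","tumbler","pepper"]:
        print(l,[(np.round(d["xy"],1).tolist(),round(d["confidence"],2)) for d in search_frame(p,l)[:3]])
print(sense()["t"])
E
```

```text
{'t': np.float64(0.0), 'q': array([-1.357,  0.049,  0.098,  1.622, -0.   ,  1.443]), 'joint_velocities': array([-0.001,  0.   ,  0.001, -0.001,  0.001, -0.   ]), 'joint_torque': array([ 0.0000e+00, -3.3878e+01,  3.2002e+01,  2.0000e-02, -0.0000e+00,
       -0.0000e+00]), 'tcp_pos': array([ 0.176, -0.494,  0.217]), 'tcp_rot': array([ 0.955,  1.354, -0.953]), 'ft_force': array([0.441, 0.702, 0.676]), 'torque': array([ 0.024, -0.031, -0.004]), 'opening': np.float64(1.0)} 0.008
scene 512.3762416442871 276.98265430908435 200.35823227854857 [0.04816722 0.         0.         0.         0.        ] [[-0.857, -0.516, -0.0], [-0.206, 0.343, -0.916], [0.473, -0.785, -0.401]] [0.472 0.256 1.413] cam [-0.211  1.265  0.8  ]
board [([284.7, 224.8], 0.57)]
fence [([260.0, 235.5], 0.82)]
swing_bar [([288.5, 206.5], 0.92), ([241.2, 280.5], 0.19)]
pin [([286.5, 208.8], 0.86)]
post [([288.6, 209.2], 0.65)]
nose [([289.9, 207.1], 0.95)]
cheese [([239.1, 281.8], 0.65), ([356.9, 191.0], 0.3)]
tray [([212.9, 297.9], 0.66)]
salt [([169.9, 275.3], 0.55)]
mill [([188.9, 257.5], 0.87)]
tumbler [([355.1, 188.9], 0.9), ([172.7, 279.0], 0.5), ([288.7, 209.1], 0.34)]
pepper [([320.2, 186.3], 0.44)]
top 443.2981227375902 279.62281134435545 205.71363622724093 [0.01219617 0.         0.         0.         0.        ] [[0.02, -1.0, -0.0], [-0.995, -0.02, -0.103], [0.103, 0.002, -0.995]] [-0.091  0.586  1.555] cam [ 0.425 -0.083  1.607]
board [([283.2, 206.0], 0.84), ([251.6, 203.1], 0.51), ([304.3, 195.0], 0.38)]
fence [([255.7, 197.5], 0.72)]
swing_bar [([305.3, 196.3], 0.6)]
pin []
post [([307.5, 197.8], 0.95)]
nose []
cheese [([174.8, 228.8], 0.84)]
tray [([166.0, 216.6], 0.57), ([281.7, 204.5], 0.3)]
salt [([159.1, 182.1], 0.78)]
mill [([181.6, 179.2], 0.62)]
tumbler [([393.9, 236.6], 0.63), ([301.1, 193.4], 0.57)]
pepper [([392.2, 194.4], 0.72)]
1.3
```

Run:
```python
import cv2
a=cv2.imread("pics/top0.png")[140:290,120:420];cv2.imwrite("pics/top0z.png",cv2.resize(a,(800,400),interpolation=cv2.INTER_CUBIC))
a=cv2.imread("pics/scene0.png")[130:350,120:410];cv2.imwrite("pics/scene0z.png",cv2.resize(a,(783,594),interpolation=cv2.INTER_CUBIC))
```

```text
(no output)
```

View pics/top0z.png

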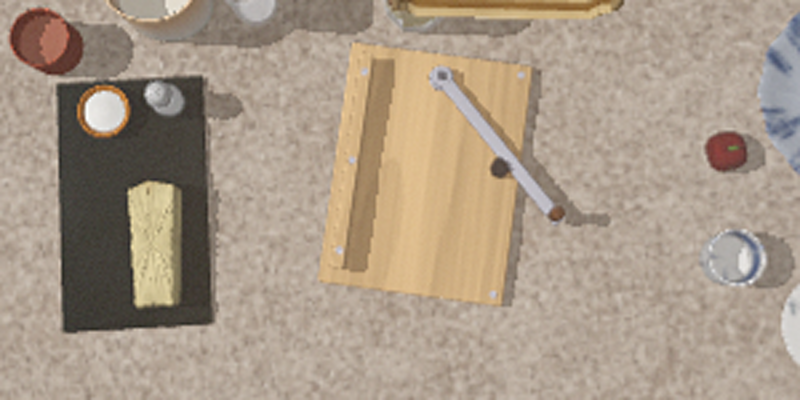

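View pics/scene0z.png

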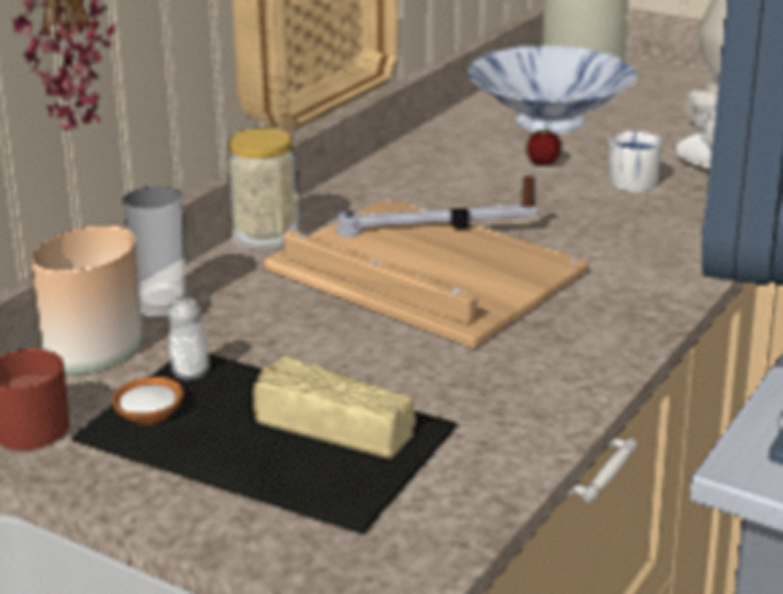

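```bash
cat > h.py <<'E'
from plant import *
import numpy as np,cv2
from scipy.spatial.transform import Rotation as Ro
def px2w(p,uv,z):
    K=np.array([[p["fx"],0,p["cx"]],[0,p["fy"],p["cy"]],[0,0,1.]])
    u=cv2.undistortPoints(np.array(uv,float).reshape(-1,1,2),K,np.array(p["distortion"],float)).reshape(-1,2)
    R=np.array(p["R"]);c=-R.T@np.array(p["t"])
    d=np.c_[u,np.ones(len(u))]@R
    z=np.broadcast_to(z,len(d))
    return c+d*((z-c[2])/d[:,2])[:,None]
def fit_rect(P,L):  # ordered corner fit: P world xy, L local xy
    a=P.mean(0);b=L.mean(0);H=(L-b).T@(P-a);U,_,V=np.linalg.svd(H);R=V.T@np.diag([1,np.linalg.det(V.T@U.T)])@U.T
    t=a-R@b;return np.arctan2(R[1,0],R[0,0]),t,np.linalg.norm(P-(L@R.T+t),axis=1)
def down(zdir):  # tool pointing down, jaw axis along yaw zdir
    x=np.array([0,0,-1.]);z=np.array([np.cos(zdir),np.sin(zdir),0]);y=np.cross(z,x)
    return Ro.from_matrix(np.c_[x,y,z]).as_rotvec()
E
cat > m.py <<'E'
from h import *
top=read_camera("top");sc=read_camera("scene")
f=lambda a:np.array(a,float)*.375+[120,140]-.3
g=lambda a:np.array(a,float)/2.7+[120,130]-.3
L=np.array([[.165,.125],[.165,-.125],[-.165,-.125],[-.165,.125]])
for nm,p,c in(("top",top,f([(353,43),(532,67),(502,305),(320,281)])),("scene",sc,g([(392,203),(588,268),(476,340),(265,263)]) )):
    P=px2w(p,c,.02)[:,:2]
    LL=L if nm=="top" else L[[1,2,3,0]]
    print(nm,np.round(P,3).tolist(),[np.round(x,4) for x in fit_rect(P,LL)])
print("screws",px2w(top,f([(363,72),(350,160),(338,251)]),.054))
print("pin",px2w(top,f([(440,76)]),.049),"post",px2w(top,f([(556,210)]),.085),px2w(sc,g([(529,178)]),.085),"pin sc",px2w(sc,g([(348,216)]),.049))
print("nose",px2w(top,f([(494,172)]),.049))
# cheese mask
im=top["pixels"].astype(int);m=((im[:,:,0]-im[:,:,2])>25)&(im.sum(2)>250);m[:, :160]=0;m[:,198:]=0;m[:205]=0;m[260:]=0
print(m.sum())
n,lab,st,ce=cv2.connectedComponentsWithStats(m.astype(np.uint8));i=1+np.argmax(st[1:,4])
pts=np.argwhere(lab==i)[:,::-1]
W=px2w(top,pts,.058)[:,:2].astype(np.float32);r=cv2.minAreaRect(W*1000);print(r,st[i]);print(W.mean(0))
hull=cv2.boxPoints(r);print(hull)
for n in["salt","mill","tumbler","pepper"]:
    d=search_frame(top,n)
    if d:print(n,px2w(top,[d[0]["xy"]],.03))
E
python3 m.py
```

```text
top [[0.77, 0.025], [0.741, -0.22], [0.418, -0.183], [0.445, 0.06]] [np.float64(-0.1119), array([ 0.5934, -0.0796]), array([0.0024, 0.0032, 0.0032, 0.0032])]
scene [[0.727, -0.205], [0.411, -0.163], [0.443, 0.066], [0.765, 0.033]] [np.float64(-0.1283), array([ 0.5864, -0.0673]), array([0.0104, 0.008 , 0.0125, 0.0026])]
screws [[0.72311535 0.00806754 0.054     ]
 [0.60473841 0.02227922 0.054     ]
 [0.48426276 0.0348394  0.054     ]]
pin [[ 0.72068717 -0.09467459  0.049     ]] post [[ 0.5414584  -0.24731106  0.085     ]] [[ 0.5367867  -0.24394967  0.085     ]] pin sc [[ 0.71873809 -0.08596602  0.049     ]]
nose [[ 0.5930765  -0.16863333  0.049     ]]
867
((488.3892822265625, 275.1627502441406), (163.94187927246094, 66.52220153808594), 2.6203579902648926) [168 208  20  48 867]
[0.4899744  0.27389297]
[[404.98343 304.64154]
 [408.0247  238.18889]
 [571.79517 245.68396]
 [568.7539  312.1366 ]]
salt [[0.67389815 0.36489461 0.03      ]]
mill [[0.68393639 0.28196731 0.03      ]]
tumbler [[ 0.48933954 -0.48850253  0.03      ]]
pepper [[ 0.62226031 -0.17449855  0.03      ]]
```

```bash
cat > fit.py <<'E'
from h import *
from scipy.optimize import minimize
import pickle
ps={n:read_camera(n) for n in("top","scene")}
pickle.dump(ps,open("ps.pkl","wb"))
def proj(p,X):
    K=np.array([[p["fx"],0,p["cx"]],[0,p["fy"],p["cy"]],[0,0,1.]])
    return cv2.projectPoints(np.array(X,float),cv2.Rodrigues(np.array(p["R"],float))[0],np.array(p["t"],float),K,np.array(p["distortion"],float))[0].reshape(-1,2)
def box(cx,cy,yaw,l,w,z0,z1,ox=0,oy=0):
    c,s=np.cos(yaw),np.sin(yaw)
    return np.array([[cx+c*(ox+a*l/2)-s*(oy+b*w/2),cy+s*(ox+a*l/2)+c*(oy+b*w/2),z] for z in(z0,z1) for a,b in((1,1),(1,-1),(-1,-1),(-1,1))])
S=4
def sil(p,X):
    h=cv2.convexHull((((proj(p,X)+.5)*S)).astype(np.float32)).astype(np.int32)
    m=np.zeros((420*S,560*S),np.uint8);cv2.fillConvexPoly(m,h,1);return m
masks={}
for n,p in ps.items():
    im=p["pixels"].astype(int);m=((im[:,:,0]-im[:,:,2])>18)&(im.sum(2)>130)
    k=np.zeros_like(m)
    if n=="top":k[202:262,160:196]=1
    else:k[255:305,208:278]=1
    m=(m&k).astype(np.uint8)
    N,lab,st,ce=cv2.connectedComponentsWithStats(m);i=1+np.argmax(st[1:,4]);m=(lab==i).astype(np.uint8)
    print(n,st[i]);masks[n]=cv2.resize(m,None,fx=S,fy=S,interpolation=cv2.INTER_NEAREST)
def cost(v,names=("top","scene")):
    X=box(v[0],v[1],v[2],.168,.063,.009,.058);return sum(1-(sil(ps[n],X)&masks[n]).sum()/(sil(ps[n],X)|masks[n]).sum() for n in names)
for nm in(("top","scene"),("top",),("scene",)):
    r=minimize(cost,[.489,.274,.04],args=(nm,),method="Nelder-Mead",options=dict(initial_simplex=[[.489,.274,.04],[.5,.274,.04],[.489,.284,.04],[.489,.274,.1]]))
    print(nm,r.x,r.fun)
    if len(nm)==2:v=r.x
B=(.5935,-.078,-.112)
for n,p in ps.items():
    o=(120,140,8/3) if n=="top" else (120,130,2.7)
    im=p["pixels"][:,:,::-1][o[1]:o[1]+(150 if n=="top" else 220),o[0]:o[0]+(300 if n=="top" else 290)]
    im=cv2.resize(im,None,fx=o[2],fy=o[2],interpolation=cv2.INTER_CUBIC)
    for X,col in((box(*v,.168,.063,.009,.058),(0,0,255)),(box(*B,.33,.25,0,.02),(255,0,0)),(box(*B,.29,.018,.02,.054,0,.099),(0,160,0))):
        q=(((proj(p,X)-o[:2]+.5)*o[2])).astype(int)
        for a,b in[(0,1),(1,2),(2,3),(3,0),(4,5),(5,6),(6,7),(7,4)]:cv2.line(im,tuple(map(int,q[a])),tuple(map(int,q[b])),col,1)
    cv2.imwrite(f"pics/{n}fit.png",im)
E
python3 fit.py
```

```text
top [167 207  22  49 883]
scene [ 208  255   70   45 2493]
('top', 'scene') [0.4897363  0.27594766 0.09548225] 0.4786480840246896
('top',) [0.48845086 0.27971861 0.04853264] 0.13472392638036812
('scene',) [0.49950694 0.25827884 0.12119139] 0.32990584737363726
```

```bash
sed -i 's/^ps={n:read.*/import os\nps=pickle.load(open("ps.pkl","rb"))/; s/^pickle.dump.*//' fit.py
sed -i 's/m=((im\[:,:,0\]-im\[:,:,2\])>18)&(im.sum(2)>130)/m=((im[:,:,0]-im[:,:,2])>(18 if n=="top" else 35))\&(im.sum(2)>130)/; s/^def cost/for n in masks: cv2.imwrite(f"pics\/mask_{n}.png",masks[n][600:1240:2,600:1240:2]*255)\ndef cost/' fit.py; python3 fit.py; cd pics; python3 -c "
import cv2,numpy as np;cv2.imwrite('mm.png',np.hstack([cv2.imread('mask_top.png'),cv2.imread('mask_scene.png')]))"
```

```text
top [167 207  22  49 883]
scene [ 214  261   59   38 1459]
('top', 'scene') [0.4902763  0.27837065 0.06844062] 0.30463743716895597
('top',) [0.48845086 0.27971861 0.04853264] 0.13472392638036812
('scene',) [0.4960007  0.27575422 0.08335541] 0.16249192564415416
```

View pics/mm.png

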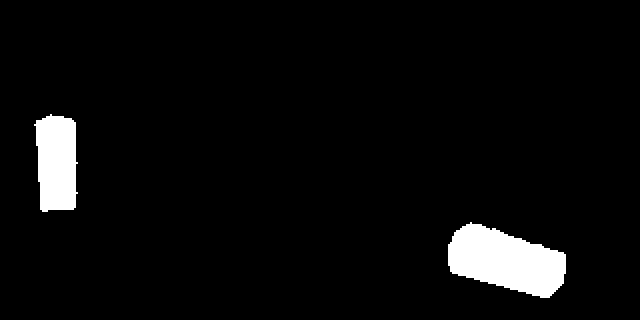

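View pics/scenefit.png

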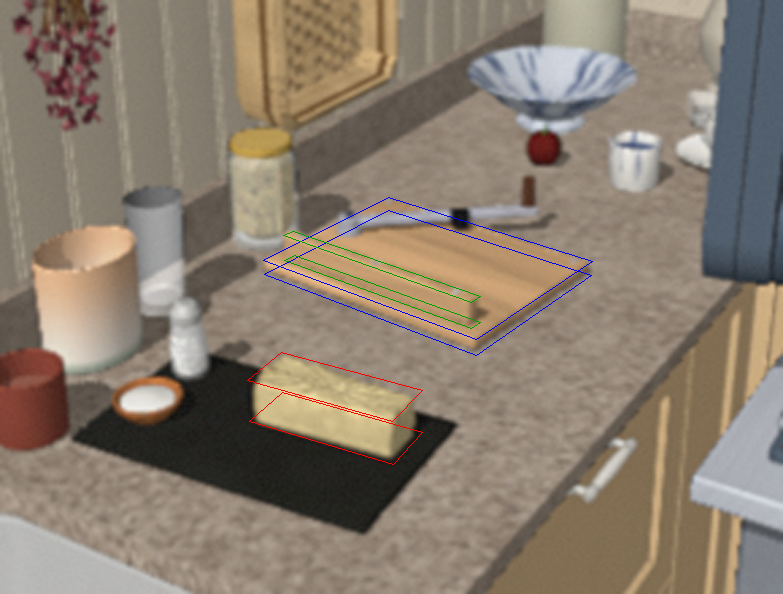

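View pics/topfit.png

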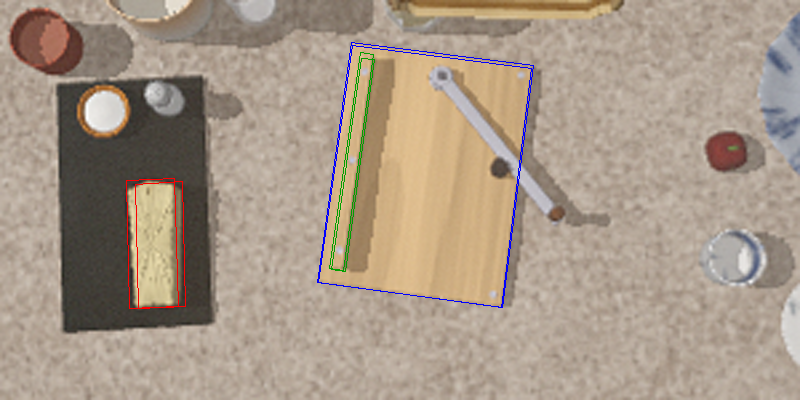

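Run:
```python
from h import *
for y in(.055+np.pi/2,.055-np.pi/2):
    print(ik([.49,.277,.15],down(y)),ik([.49,.277,.026],down(y)))
for y in(-.112+np.pi/2,-.112-np.pi/2):
    print(ik([.58,-.053,.15],down(y)),ik([.58,-.053,.04],down(y)))
print(Ro.from_rotvec(sense()["tcp_rot"]).as_matrix().round(2))
```

```text
[3.95382978e-01 1.41445217e-01 6.44586523e-02 1.49380976e+00
 4.44089210e-16 3.40382978e-01] [ 3.95382978e-01  1.90344510e-01 -1.29716443e-01  1.25073537e+00
  4.44089210e-16  3.40382978e-01]
[ 0.39538298  0.14144522  0.06445865  1.49380976  0.         -2.80120968] [ 0.39538298  0.19034451 -0.12971644  1.25073537  0.         -2.80120968]
[-2.06246588e-01  1.92587891e-01  1.22148343e-01  1.50035678e+00
 -4.44089210e-16 -9.42465877e-02] [-2.06246588e-01  2.30206825e-01 -5.45267315e-02  1.28606277e+00
 -4.44089210e-16 -9.42465877e-02]
[-0.20624659  0.19258789  0.12214834  1.50035678  0.          3.04734607] [-0.20624659  0.23020683 -0.05452673  1.28606277  0.          3.04734607]
[[ 0.    0.94  0.34]
 [ 0.    0.34 -0.94]
 [-1.    0.   -0.  ]]
```

Run:
```python
from h import *
o=down(.055+np.pi/2)
move_ptp([.49,.277,.18],o)
f0=sense()["ft_force"]
servo_line([.49,.277,.08],vel=.12)
s=sense();print(s["t"],s["ft_force"]-f0)
p=read_camera("top");cv2.imwrite("pics/g0.png",cv2.resize(p["pixels"][160:280,110:270,::-1],None,fx=4,fy=4))
p=read_camera("scene");cv2.imwrite("pics/g1.png",cv2.resize(p["pixels"][190:340,140:340,::-1],None,fx=4,fy=4))
```

```text
5.6167 [-0.18866549  0.05401536 -0.5410282 ]
```

View pics/g1.png

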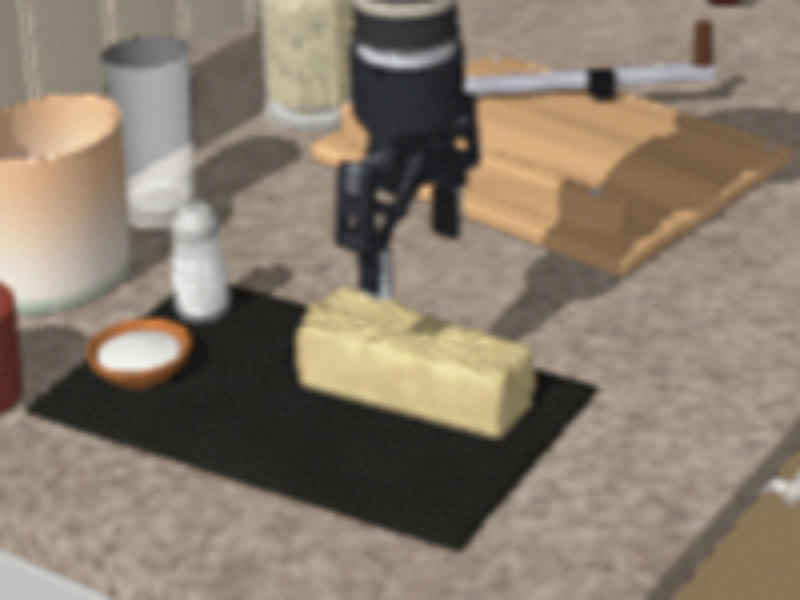

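View pics/g0.png

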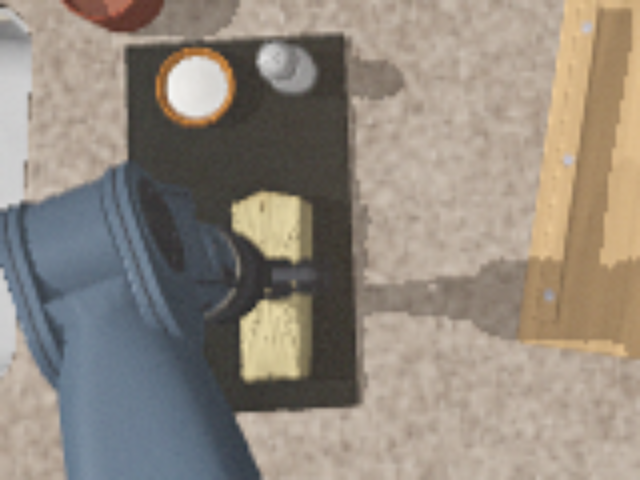

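Run:
```python
from h import *
f0=sense()["ft_force"]
print(px2w(read_camera("top"),[[188.5,230]],.09))
ok=True
for z in(.066,.056,.046,.036,.026):
    servo_line([.49,.277,z],vel=.06)
    f=sense()["ft_force"]-f0
    print(z,f.round(2))
    if np.abs(f).max()>4: ok=False;break
if ok:
    gripper_to(.0,40)
    s=sense();print(s["opening"],s["opening"]*85,(s["ft_force"]-f0).round(2),s["t"])
```

```text
[[0.49207231 0.23054185 0.09      ]]
0.066 [-0.58  0.27 -1.2 ]
0.056 [ 0.69  0.18 -0.77]
0.046 [-0.28 -0.1  -0.83]
0.036 [ 0.32 -0.49 -0.49]
0.026 [-0.48 -0.23 -1.05]
0.676647776239273 57.515060980338205 [-0.4   0.23  2.04] 7.7833
```

Run:
```python
from h import *
f0=sense()["ft_force"]
servo_line([.49,.277,.12],vel=.1); dwell(.2)
s=sense();print(s["opening"],(s["ft_force"]-f0).round(2),s["t"])
p=read_camera("scene");cv2.imwrite("pics/l1.png",cv2.resize(p["pixels"][170:340,140:340,::-1],None,fx=3.5,fy=3.5))
p=read_camera("top");cv2.imwrite("pics/l0.png",cv2.resize(p["pixels"][160:280,110:270,::-1],None,fx=4,fy=4))
```

```text
0.6763061059168939 [ 1.2  -1.02 -5.52] 9.075
```

View pics/l1.png

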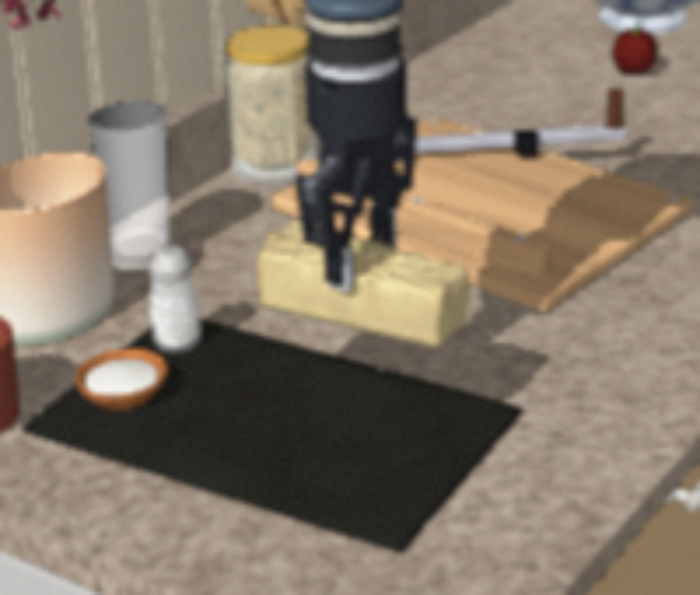

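View pics/l0.png

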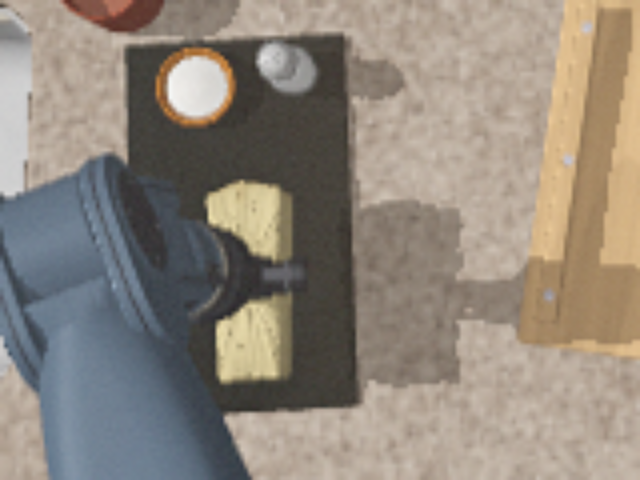

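Run:
```python
from h import *
o=down(-.112+np.pi/2)
servo_line([.49,.277,.15],vel=.1)
move_ptp([.5842,-.0533,.15],o)
servo_line([.5842,-.0533,.075],vel=.1); dwell(.15)
s=sense();print(s["opening"],s["tcp_pos"],s["t"])
p=read_camera("scene");cv2.imwrite("pics/p1.png",cv2.resize(p["pixels"][150:300,190:370,::-1],None,fx=4,fy=4))
p=read_camera("top");cv2.imwrite("pics/p0.png",cv2.resize(p["pixels"][140:270,210:370,::-1],None,fx=4.5,fy=4.5))
```

```text
0.6765376830540881 [ 0.58511892 -0.05348948  0.07628694] 11.9667
```

View pics/p1.png

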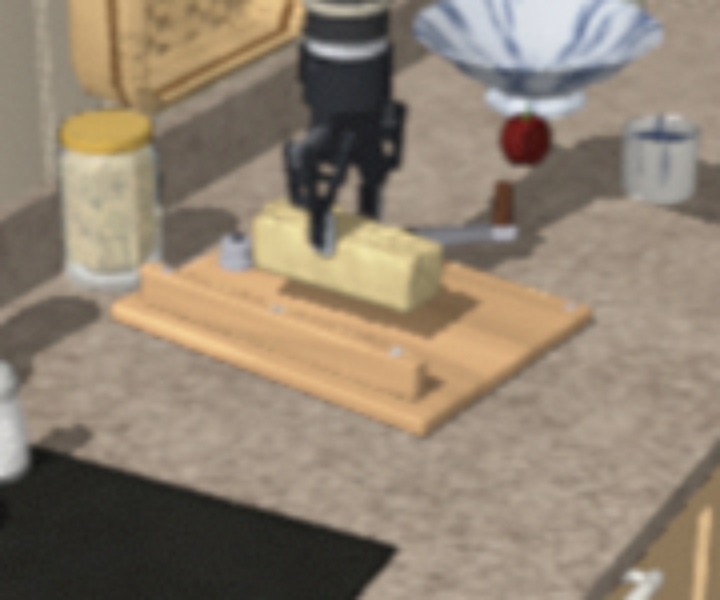

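View pics/p0.png

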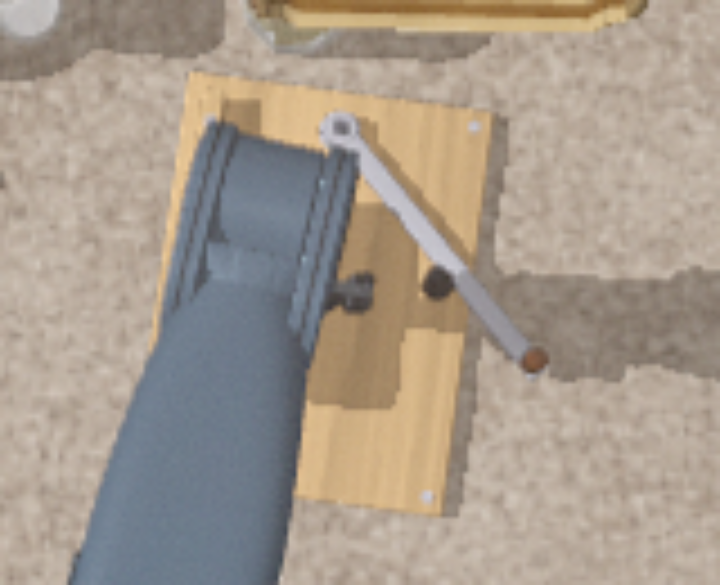

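Run:
```python
from h import *
f0=sense()["ft_force"]
for z in(.055,.046,.042,.040,.038,.037,.036,.035,.034,.033):
    servo_line([.5842,-.0533,z],vel=.04);dwell(.05)
    f=sense()["ft_force"]-f0;print(z,f.round(2))
    if f[2]>3:break
gripper_to(.9,30);dwell(.3)
s=sense();print(s["opening"],(s["ft_force"]-f0).round(2),s["tcp_pos"],s["t"])
servo_line([.5842,-.0533,.13],vel=.1)
servo_line([.5842,-.0533,.18],vel=.15)
print((sense()["ft_force"]-f0).round(2))
move_ptp([.42,-.30,.18],down(.45+np.pi/2))
gripper_to(0,30)
p=read_camera("scene");cv2.imwrite("pics/r1.png",cv2.resize(p["pixels"][150:300,190:370,::-1],None,fx=4,fy=4))
p=read_camera("top");cv2.imwrite("pics/r0.png",cv2.resize(p["pixels"][140:270,210:370,::-1],None,fx=4.5,fy=4.5));np.save("r0.npy",p["pixels"])
print(sense()["t"],tips_ahead)
```

```text
0.055 [-0.94  0.27  0.69]
0.046 [-1.04  0.79  0.19]
0.042 [-0.66 -0.05  0.12]
0.04 [-0.82  0.42 -0.03]
0.038 [ 0.76 -0.18  1.2 ]
0.037 [-3.06  0.84  7.33]
0.8957114282013132 [0.74 0.35 1.78] [ 0.58418054 -0.05331847  0.03690612] 15.025
[-0.82 -0.3   1.4 ]
18.5417 0.008
```

View pics/r1.png

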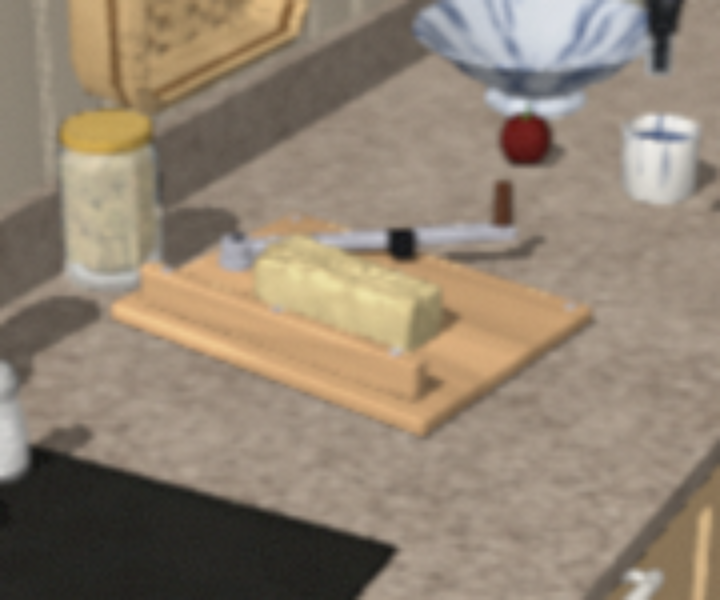

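View pics/r0.png

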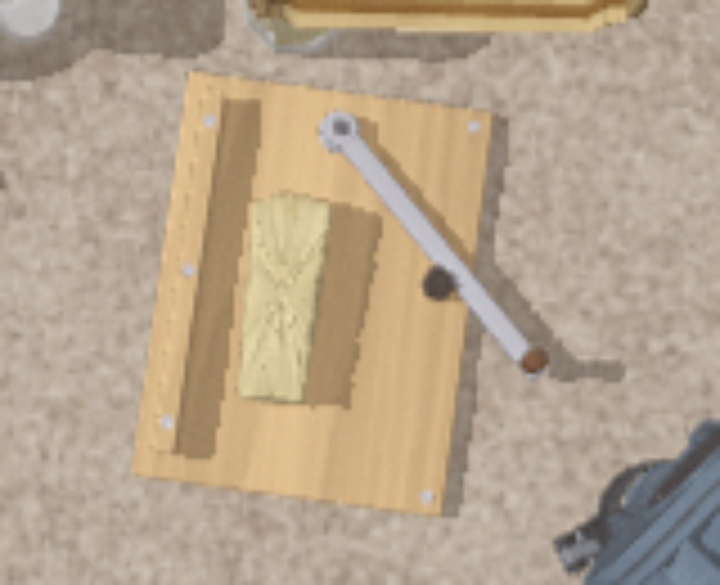

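```bash
cat >> h.py <<'E'
YB=-.112;PIN=np.array([.7224,-.0955])
def tgt(th,d,z=.066):
    s=YB+th;u=-np.array([np.cos(s),np.sin(s)]);n=np.array([-np.sin(s),np.cos(s)])
    return np.r_[PIN+.24*u-n*d,z],down(s),n
def force(k=6,dt=.015):
    v=[]
    for _ in range(k):v.append(sense()["ft_force"]);dwell(dt)
    return np.mean(v,0)
E
python3 - <<'E'
from h import *
P,o,n=tgt(.82,.05)
move_ptp(np.r_[P[:2],.15],o); servo_line(P,vel=.12);dwell(.2)
f0=force();np.save("f0.npy",f0);print(f0.round(2),sense()["t"])
for d in(.04,.035,.03,.0275,.025,.0225,.02,.0175,.015):
    P,o,n=tgt(.82,d);servo_line(P,vel=.05,frame=o)
    f=force(4)-f0;fn=-f[:2]@n;print(d,fn.round(2),f.round(2))
    if fn>1.2:break
print(sense()["t"],tips_ahead)
p=read_camera("top");cv2.imwrite("pics/c0.png",cv2.resize(p["pixels"][140:270,210:370,::-1],None,fx=4.5,fy=4.5))
p=read_camera("scene");cv2.imwrite("pics/c1.png",cv2.resize(p["pixels"][120:270,230:410,::-1],None,fx=4,fy=4))
E
```

```text
[ 0.21 -0.02 -0.18] 21.025
0.04 -0.06 [-0.02  0.06 -0.45]
0.035 -0.1 [-0.31 -0.13  0.33]
0.03 0.24 [ 0.25 -0.1   0.13]
0.0275 0.09 [-0.09 -0.19  0.3 ]
0.025 -0.06 [-0.31 -0.19  0.29]
0.0225 -0.14 [-0.05  0.15  0.36]
0.02 -0.78 [-0.62  0.49  0.29]
0.0175 -0.14 [-0.23 -0.01  0.48]
0.015 0.87 [ 0.13 -1.03  0.56]
23.975 0.008
```

View pics/c1.png

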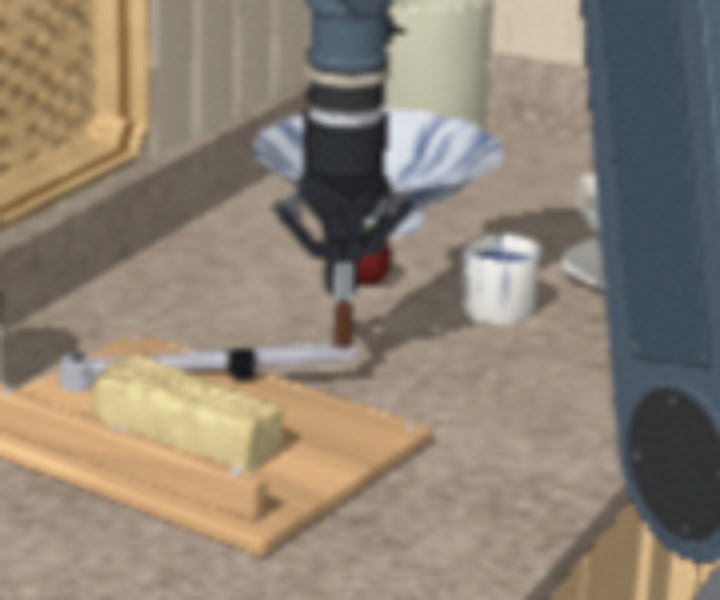

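View pics/c0.png

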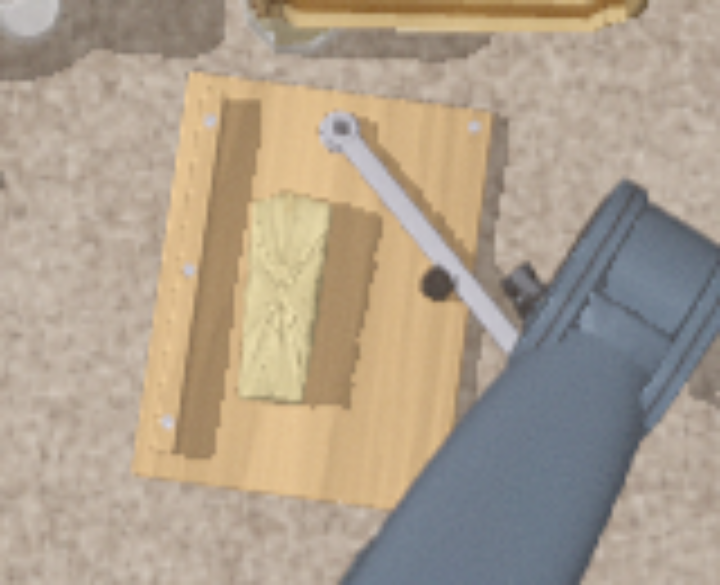

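Run:
```python
from h import *
p=read_camera("scene");s=sense();print(s["tcp_pos"],s["opening"])
K=np.array([[p["fx"],0,p["cx"]],[0,p["fy"],p["cy"]],[0,0,1.]])
t=s["tcp_pos"];P,o,n=tgt(.82,0)
X=[t-[0,0,.008],t,t+[0,0,.02],[P[0],P[1],.041],[P[0],P[1],.085]]
q=cv2.projectPoints(np.array(X),cv2.Rodrigues(np.array(p["R"]))[0],np.array(p["t"]),K,np.array(p["distortion"]))[0].reshape(-1,2)
print((q-[230,120])*4)
im=cv2.resize(p["pixels"][170:220,290:340,::-1],None,fx=12,fy=12,interpolation=cv2.INTER_CUBIC)
for a in (q-[290,170]+.5)*12: cv2.circle(im,tuple(int(v) for v in a),4,(0,255,0),-1)
cv2.imwrite("pics/c2.png",im)
```

```text
[ 0.5499221  -0.26310228  0.06616809] 0.001071228391176233
[[338.32282727 319.72307716]
 [338.58102507 311.61203477]
 [339.23145698 291.210832  ]
 [341.64258761 343.78826874]
 [343.11025599 298.89101341]]
```

View pics/c2.png

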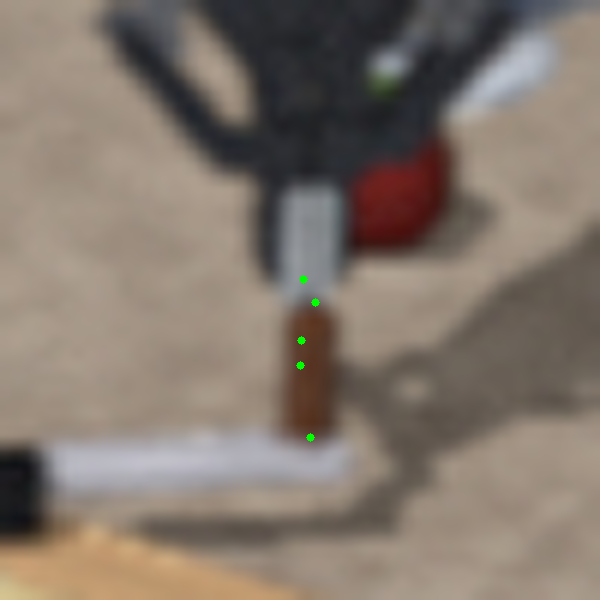

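Run:
```python
from h import *
f0=np.load("f0.npy")
P,o,n=tgt(.82,.017,.066);servo_line(P,vel=.05)
P,o,n=tgt(.82,.017,.060);servo_line(P,vel=.04);print((force(4)-f0).round(2))
for th in(.80,.78,.75,.72):
    P,o,n=tgt(th,.015,.060);servo_line(P,vel=.06,frame=o)
    f=force(4)-f0;print(th,(-f[:2]@n).round(2),f.round(2))
print(sense()["t"])
p=read_camera("scene");im=cv2.resize(p["pixels"][170:220,280:340,::-1],None,fx=10,fy=10,interpolation=cv2.INTER_CUBIC)
cv2.imwrite("pics/c3.png",im)
```

```text
[ 0.69 -1.16 -0.65]
0.8 -0.25 [-0.39  0.   -0.41]
0.78 -0.24 [-0.21  0.14 -0.1 ]
0.75 0.18 [-0.21 -0.38  0.45]
0.72 -0.32 [-0.14  0.29  0.11]
26.0583
```

View pics/c3.png

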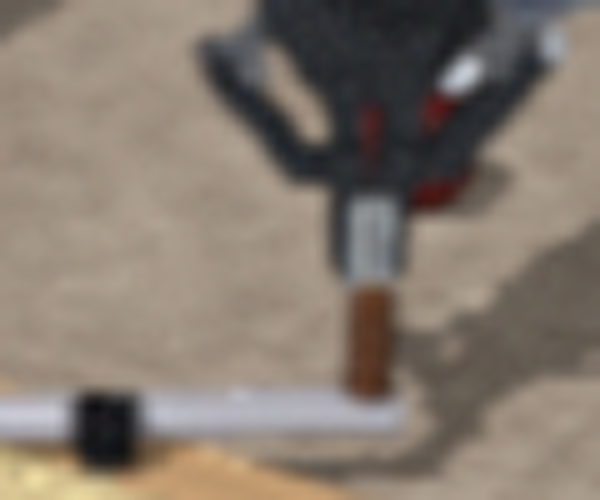

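Run:
```python
from h import *
p=read_camera("top");cv2.imwrite("pics/c4.png",cv2.resize(p["pixels"][140:270,210:370,::-1],None,fx=4.5,fy=4.5))
```

```text
(no output)
```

View pics/c4.png

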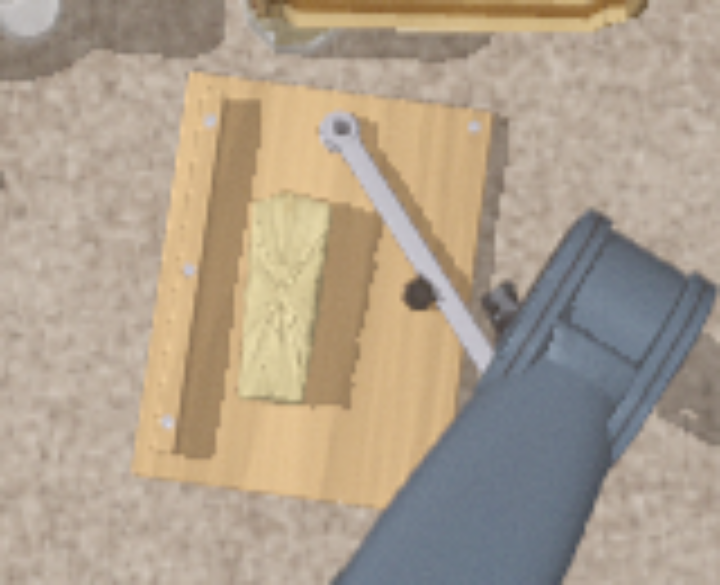

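Run:
```python
from h import *
f0=np.load("f0.npy")
for th in(.64,.56,.48,.40,.33):
    P,o,n=tgt(th,.015,.060);servo_line(P,vel=.06,frame=o)
    f=force(2)-f0;fn=-f[:2]@n;print(th,fn.round(2),f.round(2))
    if fn>5:break
print(sense()["t"])
p=read_camera("top");cv2.imwrite("pics/d0.png",cv2.resize(p["pixels"][140:270,210:370,::-1],None,fx=4.5,fy=4.5))
p=read_camera("scene");cv2.imwrite("pics/d1.png",cv2.resize(p["pixels"][140:270,200:370,::-1],None,fx=4.5,fy=4.5))
```

```text
0.64 -0.71 [-0.35  0.61  0.02]
0.56 0.04 [-0.37 -0.22  0.43]
0.48 0.4 [ 0.14 -0.38  0.23]
0.4 0.58 [-0.06 -0.62 -0.48]
0.33 -0.18 [ 0.37  0.27 -0.01]
28.625
```

View pics/d0.png

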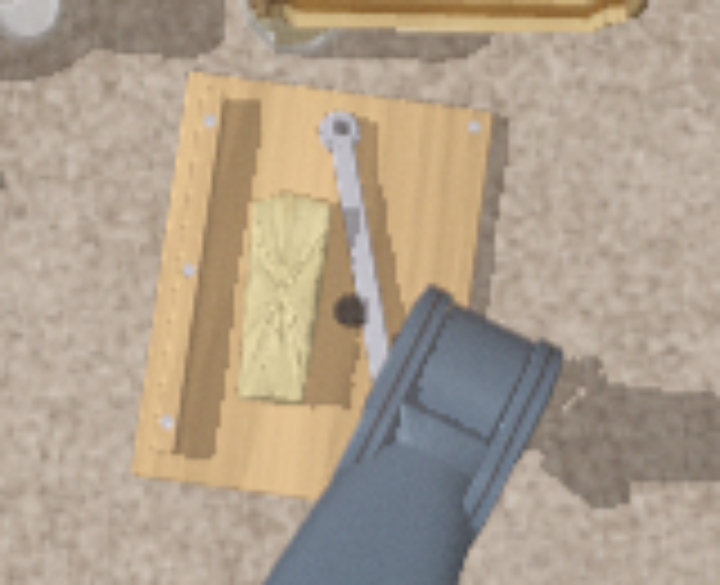

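View pics/d1.png

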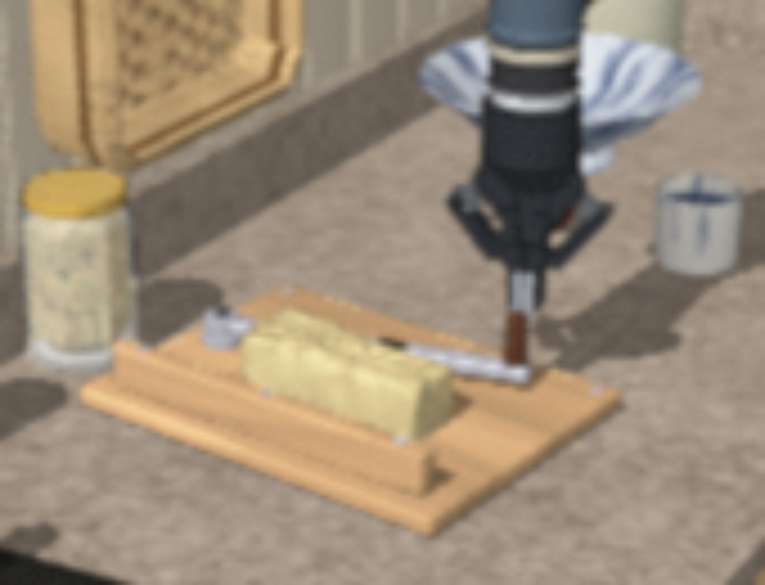

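Run:
```python
from h import *
f0=np.load("f0.npy")
th=.33
while th>-.1:
    th-= .025 if th>.12 else (.012 if th>.075 else .004)
    P,o,n=tgt(th,.015,.060);servo_line(P,vel=.04,frame=o)
    f1=-(sense()["ft_force"]-f0)[:2]@n
    f=force(3)-f0;fn=-f[:2]@n;print(round(th,4),f1.round(2),fn.round(2))
    if max(fn,f1)>3.5:break
    if sense()["t"]>42:break
print(sense()["t"])
np.save("th.npy",th)
p=read_camera("top");cv2.imwrite("pics/e0.png",cv2.resize(p["pixels"][140:270,210:370,::-1],None,fx=4.5,fy=4.5))
```

```text
0.305 0.17 0.31
0.28 0.14 0.2
0.255 0.27 0.38
0.23 -0.24 0.32
0.205 -0.16 0.29
0.18 -0.57 0.14
0.155 1.44 1.0
0.13 1.04 0.85
0.105 -0.21 0.72
0.093 1.82 1.51
0.081 0.23 1.04
0.069 0.65 1.05
0.065 2.12 1.81
0.061 1.74 1.6
0.057 1.63 1.87
0.053 2.56 2.05
0.049 1.89 2.1
0.045 1.14 1.66
0.041 1.94 2.06
0.037 1.91 1.9
0.033 2.15 2.08
0.029 2.31 1.96
0.025 2.86 2.33
0.021 2.4 2.44
0.017 2.69 2.05
0.013 1.89 2.06
0.009 2.58 2.27
0.005 3.45 3.65
37.575
```

View pics/e0.png

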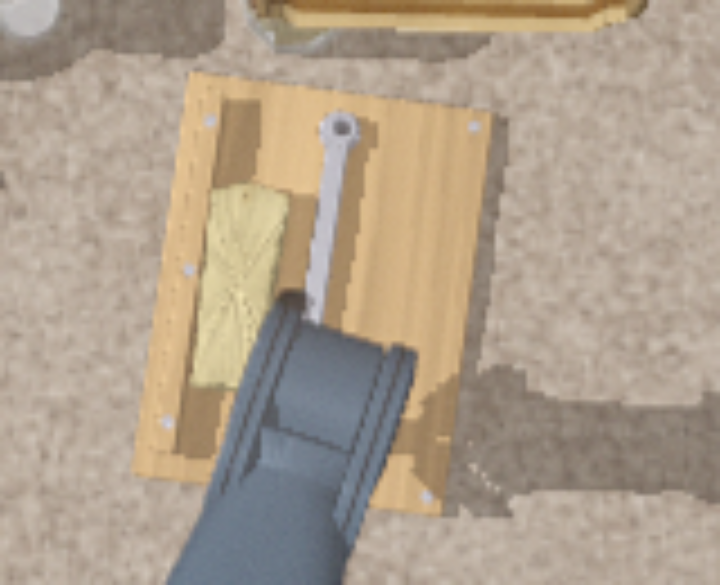

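Run:
```python
from h import *
f0=np.load("f0.npy");th=float(np.load("th.npy"))
for i in range(40):
    th-=.0015
    P,o,n=tgt(th,.015,.060);servo_line(P,vel=.02,frame=o)
    f1=-(sense()["ft_force"]-f0)[:2]@n
    f=force(4)-f0;fn=-f[:2]@n;print(round(th,4),f1.round(2),fn.round(2))
    if fn>9 or f1>11:break
    if sense()["t"]>54:break
np.save("th.npy",th)
dwell(.4);f=force(8)-f0;print((-f[:2]@n).round(2),f.round(2),sense()["tcp_pos"],P,sense()["t"])
```

```text
0.0035 4.58 4.53
0.002 4.6 5.16
0.0005 6.17 5.88
-0.001 6.72 6.01
-0.0025 6.84 6.94
-0.004 7.17 7.32
-0.0055 7.38 7.73
-0.007 9.31 8.54
-0.0085 8.92 8.59
-0.01 10.27 9.67
9.54 [-0.06 -9.6  -0.33] [ 0.48217804 -0.08364745  0.06011729] [ 0.4823584  -0.08118109  0.06      ] 41.325
```

Run:
```python
from h import *
f0=np.load("f0.npy");th=float(np.load("th.npy"))
for d in(.016,.017,.018,.02,.025,.04,.06):
    P,o,n=tgt(th,d,.060);servo_line(P,vel=.03 if d<.02 else .06)
    f=force(2)-f0;print(d,(-f[:2]@n).round(2))
servo_line([P[0],P[1],.17],vel=.15)
move_ptp([.40,-.32,.2],o);dwell(.3)
print(sense()["t"])
p=read_camera("top");cv2.imwrite("pics/z0.png",cv2.resize(p["pixels"][140:270,210:370,::-1],None,fx=4.5,fy=4.5))
np.save("z0.npy",p["pixels"])
print([ (d["xy"],d["confidence"]) for l in("post","nose") for d in search_frame(p,l)[:1]])
p=read_camera("scene");cv2.imwrite("pics/z1.png",cv2.resize(p["pixels"][150:290,190:360,::-1],None,fx=4.5,fy=4.2))
print([ (d["xy"],d["confidence"]) for l in("post","nose") for d in search_frame(p,l)[:1]])
```

```text
0.016 7.12
0.017 4.79
0.018 3.87
0.02 0.52
0.025 0.13
0.04 -1.1
0.06 -0.36
45.725
[([281.9, 201.7], 0.74), ([277.8, 202.6], 0.66)]
[([300.2, 228.6], 0.57), ([303.5, 225.0], 0.47)]
```

View pics/z0.png

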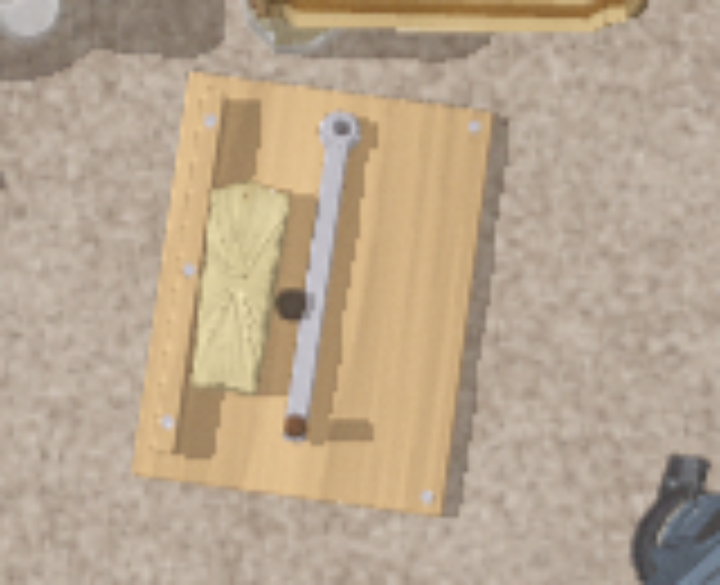

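View pics/z1.png

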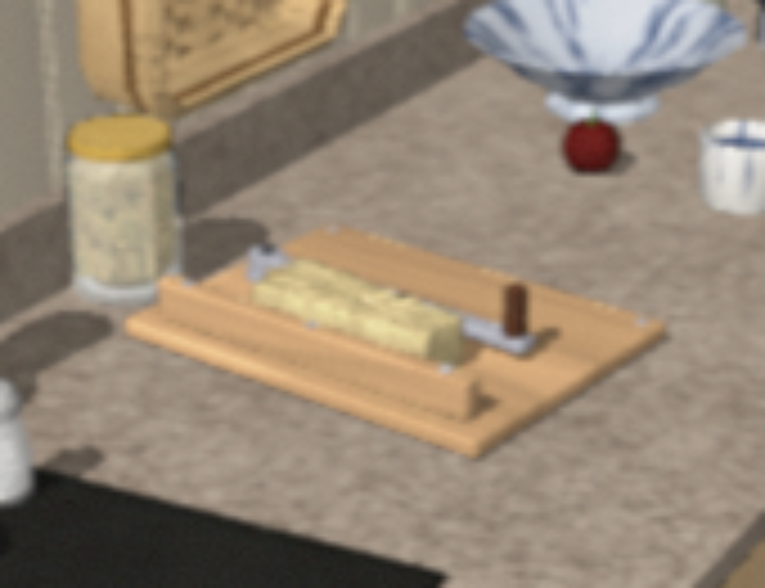

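Run:
```python
from h import *
p=read_camera("top")
f=lambda a:np.array(a,float)/4.5+[210,140]-.4
R=np.array([[np.cos(YB),np.sin(YB)],[-np.sin(YB),np.cos(YB)]]);B=np.array([.5935,-.078])
b=lambda uv,z:((px2w(p,f(uv),z)[:,:2]-B)@R.T).round(4)
fe=b([(222,90),(176,455)],.054);print("fence inner",fe)
pin=b([(340,128)],.049)[0];post=b([(295,426)],.085)[0];d=pin-post;print("pin post",pin,post,np.hypot(*d),np.arctan2(d[1],d[0]))
print("nose",b([(275,303)],.049))
print("cheese corners",b([(210,190),(288,195),(256,390),(193,385)],.069))
W=p["pixels"].astype(int)
```

```text
fence inner [[ 0.146   0.0926]
 [-0.1439  0.0888]]
pin post [ 0.129  -0.0039] [-0.1107 -0.0003] 0.23972703226795264 -0.015017644390317822
nose [[-0.0158  0.0286]]
cheese corners [[ 0.0633  0.0899]
 [ 0.0674  0.0291]
 [-0.0865  0.0334]
 [-0.0891  0.0821]]
```

Run:
```python
from h import *
print(sense()["t"]);print(close_job())
```

```text
46.075
the job is handed in; nothing more can be done
None
```

The cheese is on the slicing board against the fence, the bar is closed on it, and I handed the job in at 46 s of the 72 s allowed. The hand-in gives no verdict.

- **Placing:** I gripped the cheese across its sides, lifted it from the tray and set it down on the board about 35 mm off the fence. I then let go, with the bar still open.
- **Pressing:** I swung the bar round by its post with closed fingers, feeling the force, until it rose steadily with the bar near parallel. I held about 9.6 N at the post for over 0.5 s, which is roughly 14 N at the jaw by the given ratio. That is between the 8 N needed and the 25 N that dents.
- **Drawing back:** The post force fell to zero as I backed off, and the robot ended clear of everything.

What my last pictures showed, compared with the limits:

| Check | Measured | Limit |
|---|---|---|
| Bar angle from the board | -0.015 rad | about 0 ± 0.05 |
| Nose to the fence's inner face | about 62 mm | 57 to 65.5 mm |
| Cheese centre to the fence's inner face | about 32 mm | 34 mm |
| Cheese long axis from the board | about 0.01 rad | 0.06 rad |

- **Accuracy:** The picture measurements are good to a few millimetres, so the margin on the cheese's distance from the fence is thin.
- **Uneven edge:** The cheese's top edge showed about 7 mm from the fence at its near end. The far end showed none. The cheese looked just as tapered before pushing, so I put this down to its shape.
- **Not measured:** I could not measure the force still on the jaw after letting go. The pictures showed no gap there.
- **Other things:** The pepper and tumbler looked unmoved. I never went near the salt or mill, but I did not measure the final position of any of the four.

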